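# Extend and lock a telescopic work rest

### The job

Set the telescopic work rest to its working height: twist its forked head anticlockwise (seen from above) by about a sixth of a turn to unlock the post, draw the post up until it meets its end stop, and twist it back clockwise until it is fully home and locked, then let go. Work gently and by feel: do not strain the post against its end stop, nor force the twist where it is blocked, and leave the other things on the desk where they are.

Things in the scene. Friction and masses are not known exactly. Their poses are not given: they have to be found in the camera images.
- stand: The fixed part of the telescopic work rest, screwed to the desk: a round dark foot (104 mm diameter), an upright aluminium tube (62 mm diameter) and a knurled black collar (72 mm diameter) whose top is 140 mm above the desk. Origin: centre of the foot's underside; z up along the tube's axis. Stands upright; its yaw varies.
- post: Sliding and turning inner post with forked head, 0.25 kg +-30 %. Origin on the tube's axis, at desk height when stowed; rises and turns with the post; z up, x along the head. Head: grippy rubber-coated dark plate 60 mm long (x), 20 mm thick (y), flat faces, 152 to 182 mm above the origin, with two prongs leaning outward up to 207 mm. Below it a round neck, 35 mm diameter.
- fork (a point): Middle of the forked head's plate, on the turning axis, 172 mm above the post's origin (10 mm below the bottom of the fork, 20 mm above the plate's lower edge): the place to pinch, across the 20 mm thickness. Axes as post.
- lift (a joint): How far the post is drawn out upward (m): 0 stowed. The end stop cannot be seen and differs from stand to stand: between 0.052 and 0.088. The lock can be entered only in the top 3 mm below the stop; lower down a wall blocks the twist back. Unlocked, the post sinks by its weight when not held; locked, it settles up to 3 mm below the stop.
- twist (a joint): Turn of the post (rad), growing anticlockwise from above: 0 at the home (locked) stop, 1.25 at the opposite stop; starts at 0 to 0.1. The post slides only above about 0.83 (1.05: mid-channel). Friction about 0.04 N m. The lug inside meets the blocking wall and the end stop 22 mm off the axis: 0.5 N m of twist presses it with 22 N; more than 30 N on either damages it.
- spool: Bystander: solder spool with blue flanges, 58 mm diameter, 42 mm high, origin under its centre.
- bottle: Bystander: small white bottle with green cap, 32 mm diameter, 50 mm high, origin under its centre.
- relay_cube: Bystander: small black relay, 28x28x24 mm, origin under its centre.
- tub: Bystander: round yellow lidded tub, 57 mm diameter, 36 mm high, origin under its centre.
There are look-alikes about, which are no part of the job. Leave any blue or green look-alike of the stand alone.

How it is judged:
By the outcome, as a careful person would: the job done as asked, in the order asked, and still so for the second after the job is handed in, with the robot touching nothing.
It also fails if it takes over 61 s, if anything falls off the work surface, if the arm or the gripper's body presses on something with over 40 N, if the wrist force passes 120 N, or if a joint passes its speed limit or range.

### The arm

A 6-joint arm with a two-finger parallel gripper is mounted at the origin on the work surface; the furniture and walls round the work are solid. World frame = base frame: x ahead of the robot, y to its left, z up, the work surface at z = 0. Lengths are in m, angles in rad, forces in N, time in s.
With the tool pointing down it reaches from about 0.4 to 0.825 m from the base axis. Payload 7 kg.
Tool frame: the origin (TCP) lies at the centre of the arm's flange, where the gripper is bolted on; the fingertips stand 178 mm ahead of it and the grasp point (between the pads) lies 159 mm ahead of it; z points along the fingers, y is the direction in which the jaws open and shut (so a half turn about z gives the same grasp; the last joint's range is limited). The gripper opens to 88 mm and grips with 3 to 60 N. Pads are 19 mm wide; open, the fingers measure 130 mm over their backs; the gripper's body (78 mm by 193 mm) begins 47 mm behind the grasp point.
Start: joints at [-0.899, 0.359, 0.012, 0, -1.224, -0.288], TCP at [0.253, -0.626, 0.405] pointing down, gripper open.
Joint ranges: [-3.07, 3.07], [-1.43, 2.12], [-1.02, 1.25], [-3.03, 1.67], [-3.05, -0], [-3.03, 3.03]. Speed limits (rad/s): [2.39, 2.39, 3.01, 3.14, 3.14, 3.14].

### API

Orientations are given as [roll, pitch, yaw] about the fixed x, y, z axes, in that order (R = Rz(yaw) Ry(pitch) Rx(roll)).
In Python, from station import arm gives the robot as it stands.
- The arm moves only by the shell command python3 -m handwheel 'ROWS' [OPENING] [FORCE]. ROWS is JSON, a list of rows, each a list of 4 numbers: the shift along the world's x, y, z in cm, then the turn about the world's z in rad. In form: [[dx, dy, dz, yaw], ...]. A call has 1 to 20 rows; each row shifts and turns the commanded pose from where the row before left it; what a row does not reach is not made up. A row lasts 1/10 s, in which the tool goes at most 50 mm and 8.59 degrees, less where a joint would pass 70% of its speed; a pose out of reach is approached as far as the arm can. A call is refused whole if a number of a shift passes 5 or a number of a turn 0.15, either way. A call with a gripper value outside its range is refused whole. OPENING is the closure, from 0 (fully open) to 1 (shut), set as the call begins (- or left out, the last holds). The fingers move at their own pace and stop on an object; FORCE is the grip in N (left out, the last holds). Time passes only in rows, so rows that do not move let the fingers close. It gives the time, the measured TCP pose, the force and the opening at its end, in the units of the state.
- arm.get_state(): the state, without advancing time (a new reading comes with each control period).
- arm.grab_frame(name): name is "scene" or "side" or "wrist"; returns a dict with "image" (384x512x3 uint8, red, green, blue), "depth" (384x512 float32, m along the optical axis (not along the pixel's ray), 0 where there is no reading), "vfov" (degrees; the focal length in pixels is half the picture's height over the tangent of half this angle, whatever the lens; pixels are square), "cx", "cy" (the principal point, pixels), "k1" (the pictures are not rectified: a ray, as slopes to the right and down, at radius r is drawn at 1 + k1 r^2 times it, then the intrinsics apply), "rvec" (rotation vector, rad) and "tvec" (3), from world to camera coordinates, as OpenCV has them. Camera axes: x right, y down, z forward; pixel columns grow to the right and rows downward; lengths in m; the calibration is good to about 2 mm. A picture is of the moment at which its call begins.
- arm.job_done(): hands the job in, once; it reports no verdict.
The state is a dict: "t": time; "q": joint angles; "qd": joint speeds; "joint_efforts": joint torques, N m; "eef_pos": TCP position; "ee_rot": TCP orientation; "force": force on the tool from outside, world axes, zero at the start; "moment": the same for the moment, N m; "width": finger opening in m.
Only numpy, scipy, OpenCV 4.12 (cv2) and the standard library are available. Lean on these libraries where they do the work, as an engineer would, in place of code of your own. Each camera call takes 0.05 s, during which the arm holds its last target.

## Working session

There is one attempt and no reset: what is moved stays moved. The work goes in short steps, Python scripts to look and compute and a shell command to move; the robot and the scene stay as the last step left them, time stands still between calls to the robot, and variables do not carry over. Pictures are saved under pics/ and viewed, and the job is handed in when it is done.

```bash
ls; mkdir -p pics
cat > h.py <<'E'
import numpy as np, cv2
from station import arm
def grab(n):
    f=arm.grab_frame(n); return f
def save(f,name): cv2.imwrite('pics/'+name+'.png',cv2.cvtColor(f['image'],cv2.COLOR_RGB2BGR))
def cloud(f):
    h,w=f['depth'].shape; F=h/2/np.tan(np.radians(f['vfov'])/2)
    v,u=np.mgrid[0:h,0:w].astype(float)
    K=np.array([[F,0,f['cx']],[0,F,f['cy']],[0,0,1]])
    p=cv2.undistortPoints(np.stack([u.ravel(),v.ravel()],-1)[:,None],K,np.array([f['k1'],0,0,0.]))[:,0]
    d=f['depth'].ravel(); C=np.c_[p*d[:,None],d]
    R,_=cv2.Rodrigues(np.array(f['rvec'],float))
    W=(C-np.array(f['tvec']).ravel())@R
    W[d<=0]=np.nan
    return W.reshape(h,w,3)
E
python3 - <<'E'
from h import *
s=arm.get_state(); print({k:np.round(v,3) for k,v in s.items()})
for n in ['scene','side','wrist']:
    f=grab(n); save(f,n+'0'); np.savez('/tmp/'+n+'0.npz',W=cloud(f),**f)
    print(n,f['vfov'],f['k1'],f['tvec'])
E
```

```text
pics
{'t': np.float64(0.0), 'q': array([-0.899,  0.359,  0.011, -0.   , -1.224, -0.288]), 'qd': array([ 0.002,  0.   ,  0.001, -0.   , -0.   ,  0.001]), 'joint_efforts': array([ 0.0000e+00, -5.8272e+01,  2.9306e+01,  6.9970e+00,  7.0000e-03,
       -0.0000e+00]), 'eef_pos': array([ 0.253, -0.626,  0.404]), 'ee_rot': array([ 3.14 , -0.   , -2.758]), 'force': array([-0.592, -0.199,  0.347]), 'moment': array([-0.017, -0.003,  0.008]), 'width': np.float64(0.087)}
scene 54.18303532707035 -0.12182723059984073 [0.20803244 0.30981094 0.76460207]
side 46.47179595397066 0.04618388629797702 [0.11963359 0.38505415 1.19883169]
wrist 59.28716317118007 -0.02768062090064904 [ 0.6729043  -0.03705375  0.39293487]
```

View pics/scene0.png

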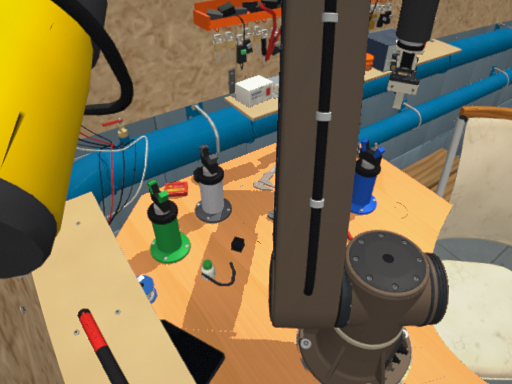

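View pics/side0.png

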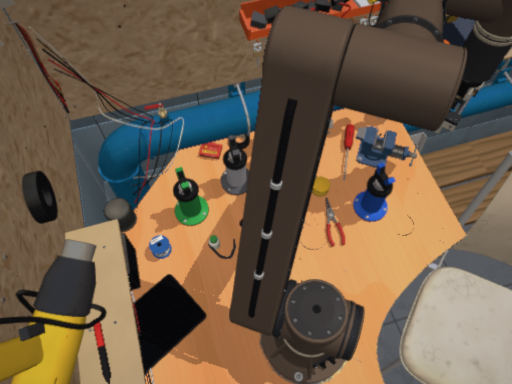

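View pics/wrist0.png

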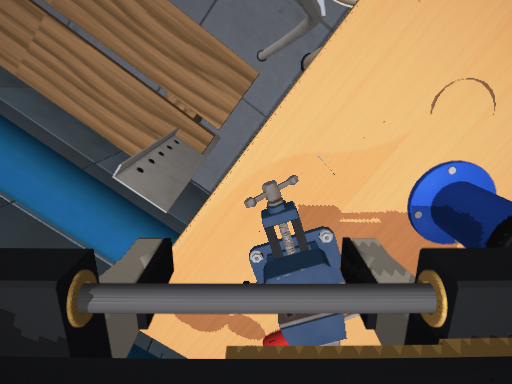

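The scene picture shows three stand-like things: grey aluminium tube with dark foot at (210,185), green at (168,235) and blue at (365,180). The description fits the grey one. I'll check it in a close crop and measure it.

Run:
```python
from h import *
a=np.load('/tmp/scene0.npz'); b=np.load('/tmp/side0.npz')
ca=cv2.resize(a['image'][135:235,130:260],None,fx=4,fy=4,interpolation=cv2.INTER_CUBIC)[:400,:]
cb=cv2.resize(b['image'][125:225,160:260],None,fx=4,fy=4,interpolation=cv2.INTER_CUBIC)
c=np.hstack([cv2.resize(ca,(400,308)),cv2.resize(cb,(308,308))]); c=cv2.resize(c,(796,346))
cv2.imwrite('pics/crop.png',c[:,:,::-1])
for n,d,(u0,u1,v0,v1) in (('scene',a,(190,240,140,225)),('side',b,(215,250,130,200))):
    W=d['W'][v0:v1,u0:u1].reshape(-1,3); W=W[np.isfinite(W[:,0])]
    for z0,z1 in ((.003,.03),(.03,.1),(.115,.138),(.138,.145),(.145,.155),(.155,.185),(.185,.215),(.215,.4)):
        m=(W[:,2]>z0)&(W[:,2]<z1); 
        if m.any(): print(n,z0,z1,m.sum(),W[m].mean(0).round(4),W[m].min(0).round(3),W[m].max(0).round(3))
```

```text
scene 0.003 0.03 776 [ 0.5472 -0.1324  0.0133] [ 0.453 -0.35   0.003] [ 0.695 -0.015  0.03 ]
scene 0.03 0.1 444 [ 0.4878 -0.0744  0.0653] [ 0.473 -0.34   0.03 ] [ 0.642 -0.058  0.1  ]
scene 0.115 0.138 320 [ 0.5145 -0.1077  0.1307] [ 0.469 -0.251  0.115] [ 0.59  -0.053  0.138]
scene 0.138 0.145 217 [ 0.5172 -0.1089  0.1404] [ 0.471 -0.24   0.138] [ 0.58  -0.056  0.145]
scene 0.145 0.155 135 [ 0.5399 -0.1373  0.1502] [ 0.476 -0.236  0.145] [ 0.58  -0.07   0.155]
scene 0.155 0.185 453 [ 0.5372 -0.1152  0.1704] [ 0.472 -0.214  0.155] [ 0.58  -0.072  0.185]
scene 0.185 0.215 192 [ 0.5168 -0.091   0.1959] [ 0.473 -0.128  0.185] [ 0.583 -0.071  0.207]
side 0.003 0.03 701 [ 0.5448 -0.0986  0.0129] [ 0.443 -0.206  0.003] [ 0.673 -0.007  0.03 ]
side 0.03 0.1 227 [ 0.4847 -0.0789  0.066 ] [ 0.473 -0.113  0.031] [ 0.516 -0.058  0.1  ]
side 0.115 0.138 112 [ 0.4936 -0.084   0.1319] [ 0.468 -0.17   0.116] [ 0.588 -0.054  0.138]
side 0.138 0.145 201 [ 0.5074 -0.0915  0.1411] [ 0.471 -0.169  0.138] [ 0.586 -0.056  0.145]
side 0.145 0.155 73 [ 0.543  -0.1077  0.1499] [ 0.473 -0.169  0.145] [ 0.582 -0.062  0.155]
side 0.155 0.185 267 [ 0.5441 -0.1003  0.1706] [ 0.474 -0.171  0.155] [ 0.587 -0.069  0.185]
side 0.185 0.215 136 [ 0.512  -0.0891  0.1981] [ 0.473 -0.107  0.185] [ 0.587 -0.072  0.211]
```

View pics/crop.png

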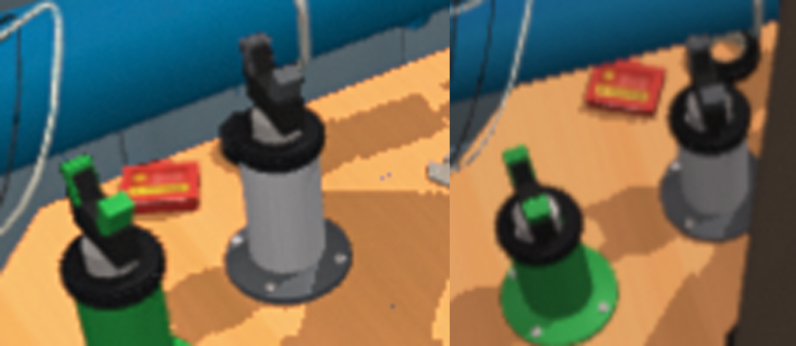

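Run:
```python
from h import *
from scipy.optimize import least_squares
for n in ('scene','side'):
    d=np.load(f'/tmp/{n}0.npz'); W=d['W'].reshape(-1,3)
    near=np.hypot(W[:,0]-.51,W[:,1]+.09)<.07
    for z0,z1,r in ((.03,.1,.031),(.122,.137,.036)):
        P=W[near&(W[:,2]>z0)&(W[:,2]<z1)]
        o=least_squares(lambda c:np.hypot(P[:,0]-c[0],P[:,1]-c[1])-r,[.51,-.09],loss='soft_l1',f_scale=.002)
        print(n,z0,len(P),o.x.round(4),np.abs(o.fun).mean())
    for z0,z1 in ((.157,.18),(.184,.21)):
        P=W[near&(W[:,2]>z0)&(W[:,2]<z1)]; 
        dd=P[:,:2]-P[:,:2].mean(0); w,V=np.linalg.eigh(dd.T@dd/len(P)); print(z0,len(P),P.mean(0).round(4),np.sqrt(w),np.degrees(np.arctan2(V[1,1],V[0,1])))
        print(P[:,:2].min(0).round(3),P[:,:2].max(0).round(3))
# tall things map
for n in ('scene','side'):
    d=np.load(f'/tmp/{n}0.npz'); W=d['W'].reshape(-1,3)
    m=(W[:,2]>.14)&(W[:,2]<.5)&(W[:,0]>.3)&(W[:,0]<.75)&(abs(W[:,1])<.4)
    g,c=np.unique((W[m]//.04).astype(int),axis=0,return_counts=True)
    print(n,[(tuple((k*.04).round(2)),int(x)) for k,x in zip(g,c) if x>8])
```

```text
scene 0.03 443 [ 0.5061 -0.09  ] 0.0007744946746730644
scene 0.122 154 [ 0.5068 -0.0911] 0.0024974888049579687
0.157 226 [ 0.5305 -0.09    0.1691] [0.00883218 0.04295805] 166.80384184197726
[ 0.472 -0.127] [ 0.58  -0.072]
0.184 176 [ 0.5076 -0.0883  0.1961] [0.0061875  0.02869168] 163.94413751831343
[ 0.473 -0.116] [ 0.579 -0.071]
side 0.03 227 [ 0.5068 -0.0904] 0.000937185208940001
side 0.122 89 [ 0.5074 -0.0916] 0.0037715402163303853
0.157 144 [ 0.5441 -0.0983  0.1693] [0.01347836 0.04189079] 163.24014472862393
[ 0.474 -0.134] [ 0.58  -0.072]
0.184 149 [ 0.5141 -0.0917  0.1967] [0.00681937 0.03140866] 165.3273604534385
[ 0.473 -0.125] [ 0.579 -0.072]
scene [((np.float64(0.28), np.float64(0.28), np.float64(0.36)), 295), ((np.float64(0.28), np.float64(0.32), np.float64(0.36)), 240), ((np.float64(0.32), np.float64(0.24), np.float64(0.36)), 95), ((np.float64(0.32), np.float64(0.28), np.float64(0.36)), 519), ((np.float64(0.32), np.float64(0.32), np.float64(0.36)), 79), ((np.float64(0.36), np.float64(0.28), np.float64(0.36)), 23), ((np.float64(0.44), np.float64(-0.36), np.float64(0.2)), 
[... 28229 characters left out ...]
.float64(0.44)), 10), ((np.float64(0.72), np.float64(0.2), np.float64(0.12)), 10), ((np.float64(0.72), np.float64(0.2), np.float64(0.16)), 24), ((np.float64(0.72), np.float64(0.24), np.float64(0.24)), 36), ((np.float64(0.72), np.float64(0.24), np.float64(0.28)), 38), ((np.float64(0.72), np.float64(0.24), np.float64(0.32)), 82), ((np.float64(0.72), np.float64(0.24), np.float64(0.36)), 83), ((np.float64(0.72), np.float64(0.24), np.float64(0.4)), 94), ((np.float64(0.72), np.float64(0.24), np.float64(0.44)), 94), ((np.float64(0.72), np.float64(0.24), np.float64(0.48)), 49), ((np.float64(0.72), np.float64(0.28), np.float64(0.12)), 16), ((np.float64(0.72), np.float64(0.28), np.float64(0.16)), 35)]
```

Run:
```python
from h import *
ang=None
for n in ('scene','side'):
    d=np.load(f'/tmp/{n}0.npz'); W=d['W'].reshape(-1,3); I=d['image'].reshape(-1,3).astype(int)
    blue=(I[:,2]>I[:,0]+40)&(I[:,2]>I[:,1]+15)
    m=blue&(W[:,2]>.1)&(W[:,2]<.4)&(W[:,0]>.45)&(W[:,0]<.75)&(W[:,1]<.05)&(W[:,1]>-.25)
    P=W[m]
    # distance normal to wall dir
    best=min(np.radians(np.arange(50,90,.5)),key=lambda a:np.std(np.sort((P[P[:,2]>.2]@np.array([np.sin(a),-np.cos(a),0])))) )
    for y in (-.2,-.15,-.1,-.05,0):
        q=P[abs(P[:,1]-y)<.01]
        print(n,y,len(q),'x%.3f-%.3f'%(q[:,0].min(),q[:,0].max()),[(x0.round(2),q[(q[:,0]>=x0)&(q[:,0]<x0+.02),2].max().round(3)) for x0 in np.arange(.5,.68,.02) if ((q[:,0]>=x0)&(q[:,0]<x0+.02)).any()])
    # collar-surrounding fork pts excluding pipe
    near=np.hypot(W[:,0]-.5065,W[:,1]+.0905)<.043
    dark=(I.max(1)-I.min(1)<25)
    for z0,z1 in ((.157,.18),(.184,.212)):
        P=W[near&dark&(W[:,2]>z0)&(W[:,2]<z1)]
        dd=P[:,:2]-[.5065,-.0905]; w,V=np.linalg.eigh(dd.T@dd/len(P)); print(z0,len(P),P.mean(0).round(4),np.sqrt(w).round(4),np.degrees(np.arctan2(V[1,1],V[0,1])),P.min(0).round(3),P.max(0).round(3))
```

```text
scene -0.2 310 x0.543-0.678 [(np.float64(0.54), np.float64(0.204)), (np.float64(0.56), np.float64(0.213)), (np.float64(0.58), np.float64(0.217)), (np.float64(0.6), np.float64(0.218)), (np.float64(0.62), np.float64(0.215)), (np.float64(0.66), np.float64(0.211))]
scene -0.15 274 x0.556-0.698 [(np.float64(0.54), np.float64(0.183)), (np.float64(0.56), np.float64(0.21)), (np.float64(0.58), np.float64(0.216)), (np.float64(0.6), np.float64(0.219)), (np.float64(0.62), np.float64(0.218)), (np.float64(0.64), np.float64(0.213)), (np.float64(0.68), np.float64(0.183))]
scene -0.1 317 x0.534-0.711 [(np.float64(0.52), np.float64(0.204)), (np.float64(0.56), np.float64(0.19)), (np.float64(0.58), np.float64(0.21)), (np.float64(0.6), np.float64(0.218)), (np.float64(0.62), np.float64(0.219)), (np.float64(0.64), np.float64(0.217))]
scene -0.05 324 x0.583-0.724 [(np.float64(0.58), np.float64(0.202)), (np.float64(0.6), np.float64(0.214)), (np.float64(0.62), np.float64(0.22)), (np.float64(0.64), np.float64(0.22)), (np.float64(0.66), np.float64(0.217))]
scene 0 319 x0.595-0.682 [(np.float64(0.58), np.float64
[... 1385 characters left out ...]
.float64(0.207)), (np.float64(0.6), np.float64(0.222)), (np.float64(0.62), np.float64(0.222)), (np.float64(0.64), np.float64(0.225)), (np.float64(0.66), np.float64(0.222)), (np.float64(0.68), np.float64(0.212))]
side 0 261 x0.596-0.704 [(np.float64(0.58), np.float64(0.183)), (np.float64(0.6), np.float64(0.21)), (np.float64(0.62), np.float64(0.234)), (np.float64(0.64), np.float64(0.234)), (np.float64(0.66), np.float64(0.224)), (np.float64(0.68), np.float64(0.22))]
0.157 46 [ 0.4877 -0.0816  0.1701] [0.0069 0.0252] 159.32984238228565 [ 0.474 -0.099  0.158] [ 0.519 -0.072  0.18 ]
0.184 126 [ 0.5045 -0.0896  0.1982] [0.0057 0.0227] 162.81862430532854 [ 0.473 -0.107  0.184] [ 0.539 -0.072  0.211]
```

Run:
```python
from h import *
f=np.load('/tmp/wrist0.npz'); R,_=cv2.Rodrigues(f['rvec']); print('wrist cam pos',-R.T@f['tvec'],'look',R[2])
wp=np.array([[.253,-.626],[.30,-.40],[.42,-.22],[.507,-.0905]])
seg=np.concatenate([np.linspace(a,b,30) for a,b in zip(wp[:-1],wp[1:])])
for n in ('scene','side'):
    d=np.load(f'/tmp/{n}0.npz'); W=d['W'].reshape(-1,3)
    m=np.isfinite(W[:,0])&(W[:,2]>.21)&(W[:,2]<.9); P=W[m]; idx=np.nonzero(m)[0]
    D=np.linalg.norm(P[:,None,:2]-seg[None],axis=2).min(1); k=D<.16
    g={}
    for p,i,dd in zip(P[k],idx[k],D[k]):
        key=tuple((p//.08*.08).round(2)); g.setdefault(key,[]).append((i%512,i//512,dd))
    for key,v in g.items():
        if len(v)>15: print(n,key,len(v),'px',np.median([a[0] for a in v]),np.median([a[1] for a in v]),'dmin %.3f'%min(a[2] for a in v))
```

```text
wrist cam pos [ 0.17608726 -0.65622488  0.38331862] look [ 0.27736009  0.11610988 -0.95372421]
scene (np.float64(0.24), np.float64(-0.64), np.float64(0.48)) 274 px 410.0 7.0 dmin 0.001
scene (np.float64(0.16), np.float64(-0.64), np.float64(0.48)) 356 px 427.0 9.0 dmin 0.022
scene (np.float64(0.24), np.float64(-0.64), np.float64(0.4)) 470 px 405.0 29.0 dmin 0.001
scene (np.float64(0.56), np.float64(-0.24), np.float64(0.48)) 31 px 205.0 16.0 dmin 0.127
scene (np.float64(0.56), np.float64(-0.32), np.float64(0.4)) 318 px 232.0 26.5 dmin 0.135
scene (np.float64(0.56), np.float64(-0.24), np.float64(0.4)) 422 px 216.0 27.5 dmin 0.123
scene (np.float64(0.48), np.float64(-0.32), np.float64(0.4)) 131 px 245.0 39.0 dmin 0.141
scene (np.float64(0.16), np.float64(-0.64), np.float64(0.4)) 489 px 421.0 31.0 dmin 0.020
scene (np.float64(0.24), np.float64(-0.72), np.float64(0.32)) 60 px 396.0 56.5 dmin 0.035
scene (np.float64(0.24), np.float64(-0.64), np.float64(0.32)) 375 px 402.0 57.0 dmin 0.000
scene (np.float64(0.48), np.float64(-0.32), np.float64(0.32)) 165 px 243.0 53.0 dmin 0.134
scene (np.flo
[... 4324 characters left out ...]
), np.float64(-0.16), np.float64(0.16)) 98 px 212.0 104.0 dmin 0.133
side (np.float64(0.56), np.float64(-0.16), np.float64(0.16)) 397 px 223.0 111.0 dmin 0.085
side (np.float64(0.16), np.float64(-0.64), np.float64(0.24)) 55 px 460.0 111.0 dmin 0.025
side (np.float64(0.64), np.float64(-0.08), np.float64(0.16)) 129 px 195.0 112.0 dmin 0.136
side (np.float64(0.56), np.float64(-0.08), np.float64(0.16)) 253 px 199.0 120.0 dmin 0.095
side (np.float64(0.16), np.float64(-0.56), np.float64(0.32)) 109 px 451.0 120.0 dmin 0.048
side (np.float64(0.16), np.float64(-0.56), np.float64(0.24)) 68 px 448.0 126.0 dmin 0.056
side (np.float64(0.56), np.float64(0.0), np.float64(0.16)) 20 px 182.0 128.5 dmin 0.149
```

Run:
```python
from h import *
for n in ('scene','side'):
    d=np.load(f'/tmp/{n}0.npz'); W=d['W'].reshape(-1,3)
    r=np.hypot(W[:,0]-.507,W[:,1]+.0905)
    for z0,z1 in ((.23,.3),(.3,.4),(.4,.5),(.5,.7)):
        m=(W[:,2]>z0)&(W[:,2]<z1)&(W[:,0]>.45)&(r<.2); o=np.argsort(r[m])[:200:40]
        print(n,z0,m.sum(),W[m][o].round(3).tolist(), r[m][o].round(3))
```

```text
scene 0.23 1375 [[0.496, -0.247, 0.232], [0.68, -0.148, 0.263], [0.682, -0.145, 0.275], [0.687, -0.129, 0.28], [0.687, -0.132, 0.258]] [0.157 0.182 0.183 0.184 0.184]
scene 0.3 2300 [[0.579, -0.211, 0.399], [0.573, -0.247, 0.393], [0.677, -0.154, 0.361], [0.682, -0.143, 0.352], [0.678, -0.157, 0.397]] [0.141 0.17  0.182 0.183 0.183]
scene 0.4 3597 [[0.591, -0.194, 0.458], [0.592, -0.199, 0.473], [0.596, -0.198, 0.484], [0.581, -0.211, 0.421], [0.578, -0.215, 0.418]] [0.133 0.138 0.14  0.142 0.144]
scene 0.5 645 [[0.679, -0.146, 0.503], [0.689, -0.115, 0.512], [0.692, -0.097, 0.529], [0.688, -0.129, 0.518], [0.687, -0.14, 0.503]] [0.18  0.184 0.185 0.185 0.186]
side 0.23 879 [[0.595, -0.177, 0.23], [0.688, -0.119, 0.273], [0.682, -0.15, 0.256], [0.678, -0.163, 0.285], [0.675, -0.171, 0.271]] [0.124 0.183 0.185 0.186 0.186]
side 0.3 1535 [[0.582, -0.214, 0.399], [0.678, -0.155, 0.398], [0.686, -0.132, 0.362], [0.688, -0.126, 0.381], [0.687, -0.134, 0.357]] [0.145 0.183 0.184 0.184 0.185]
side 0.4 2772 [[0.591, -0.195, 0.484], [0.592, -0.201, 0.468], [0.588, -0.207, 0.465], [0.586, -0.212, 0.468], [0.577, -0.22, 0.443]] [0.134 0.14  0.142 0.144 0.147]
side 0.5 773 [[0.679, -0.142, 0.535], [0.686, -0.134, 0.501], [0.689, -0.122, 0.534], [0.692, -0.107, 0.53], [0.684, -0.146, 0.516]] [0.179 0.184 0.185 0.185 0.186]
```

Grey stand confirmed in the crop: aluminium tube and dark grey foot, against a green twin. Its axis is at about (0.507, −0.0905), with the head along about 162°. The pipe behind tops out at z≈0.22, so I'll pinch about 7 mm above the fork point. Now moving to a pre-grasp look.

```bash
python3 -m handwheel '[[0.5,4,0.6,-0.05],[0.5,4,0.6,-0.05],[0.5,4,0.6,-0.05],[0.5,4,0.6,-0.05],[0.5,4,0.6,-0.05],[0.5,4,0.6,-0.05],[2,4,0,-0.05],[2,4,0,-0.05],[2,4,0,-0.06],[2,4,0,-0.06],[2.5,3.5,0,-0.06],[2.5,3.5,0,-0.06],[2.5,3.5,0,-0.06],[0,0,0,0],[0,0,0,0],[0,0,0,0]]' 0
python3 - <<'E'
from h import *
s=arm.get_state(); print({k:np.round(s[k],3) for k in ('t','q','eef_pos','ee_rot','force','moment')})
f=grab('wrist'); save(f,'wrist1'); np.savez('/tmp/wrist1.npz',W=cloud(f),**f)
E
```

```text
t: 1.75
eef_pos: [0.4373, -0.1212, 0.4405]
ee_rot: [-3.141, -0.0, 2.826]
force: [0.2, 0.0, 0.3]
width: 0.0875
{'t': np.float64(1.75), 'q': array([ 0.166, -0.04 , -0.391, -0.   , -1.22 , -2.053]), 'eef_pos': array([ 0.437, -0.121,  0.44 ]), 'ee_rot': array([-3.141, -0.   ,  2.826]), 'force': array([0.203, 0.049, 0.323]), 'moment': array([-0.092, -0.027, -0.034])}
```

View pics/wrist1.png

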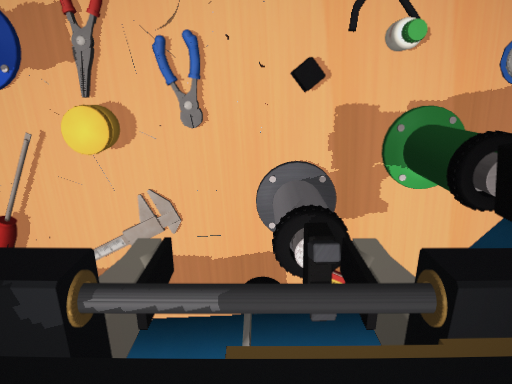

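Wrist view: stand foot at (297,200), collar at (312,243), head seen end-on at (322,265) with its thickness along the image horizontal (jaw direction). I'll refine the head's pose.

Run:
```python
from h import *
f=np.load('/tmp/wrist1.npz'); W=f['W']
P=W[150:300,240:370].reshape(-1,3); 
near=np.hypot(P[:,0]-.5065,P[:,1]+.0905)<.05
for z0,z1 in ((.137,.143),(.15,.18),(.184,.215)):
    Q=P[near&(P[:,2]>z0)&(P[:,2]<z1)]; 
    if len(Q)<5: print(z0,len(Q)); continue
    c=cv2.minAreaRect((Q[:,:2]*1000).astype(np.float32)); print(z0,len(Q),Q.mean(0).round(4),Q.min(0).round(3),Q.max(0).round(3),c)
```

```text
0.137 1655 [ 0.4947 -0.0942  0.1391] [ 0.471 -0.123  0.137] [ 0.536 -0.056  0.143] ((502.71630859375, -89.34687805175781), (67.2418441772461, 63.80248260498047), 85.3951187133789)
0.15 777 [ 0.4901 -0.0921  0.1639] [ 0.474 -0.107  0.15 ] [ 0.528 -0.072  0.18 ] ((502.3143310546875, -92.71488952636719), (27.380762100219727, 57.2884635925293), 74.30122375488281)
0.184 689 [ 0.4795 -0.0832  0.2013] [ 0.471 -0.099  0.184] [ 0.512 -0.071  0.206] ((493.8473205566406, -86.40515899658203), (19.97457504272461, 43.15315246582031), 73.17201232910156)
```

```bash
python3 -m handwheel '[[2,1,0,0.02],[2,1,0,0],[2,1,0,0],[1,0.05,0,0],[0,0,-2,0],[0,0,-2,0],[0,0,-2,0],[0,0,-2,0],[0,0,-1.25,0],[0,0,-1,0],[0,0,0,0],[0,0,0,0],[0,0,0,0]]' 0
python3 - <<'E'
from h import *
s=arm.get_state(); print({k:np.round(s[k],4) for k in ('t','q','eef_pos','ee_rot','force','moment')})
f=grab('wrist'); save(f,'wrist2'); f=grab('scene'); save(f,'scene2')
E
```

```text
t: 3.1
eef_pos: [0.508, -0.0904, 0.3391]
ee_rot: [3.141, 0.001, 2.845]
force: [0.9, -0.7, -0.9]
width: 0.0876
{'t': np.float64(3.1), 'q': array([ 2.0480e-01,  1.5220e-01, -4.2890e-01,  3.0000e-04, -9.8830e-01,
       -2.0718e+00]), 'eef_pos': array([ 0.508 , -0.0904,  0.3391]), 'ee_rot': array([3.1411e+00, 1.4000e-03, 2.8455e+00]), 'force': array([ 0.917 , -0.7131, -0.9213]), 'moment': array([-0.0569, -0.0522,  0.0037])}
```

View pics/wrist2.png

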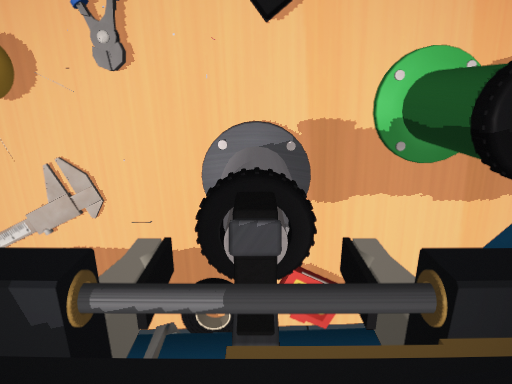

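View pics/scene2.png

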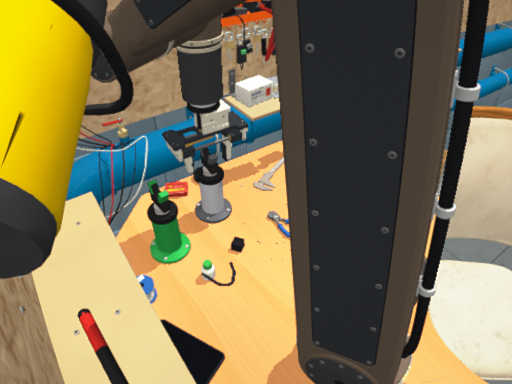

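The head at column 255 lies midway between the fingers (255), and is parallel. Closing gently.

```bash
cat > st.py <<'E'
from h import *
s=arm.get_state(); print({k:np.round(s[k],4).tolist() for k in ('t','eef_pos','ee_rot','force','moment','width')})
E
python3 -m handwheel '[[0,0,0,0],[0,0,0,0],[0,0,0,0],[0,0,0,0],[0,0,0,0],[0,0,0,0],[0,0,0,0],[0,0,0,0]]' 1 15; python3 st.py
```

```text
t: 4.0
eef_pos: [0.5077, -0.0904, 0.3381]
ee_rot: [-3.142, -0.0, 2.845]
force: [-0.8, -1.0, 0.4]
width: 0.0291
{'t': 4.0, 'eef_pos': [0.5077, -0.0904, 0.3381], 'ee_rot': [-3.1415, -0.0001, 2.8454], 'force': [-0.7618, -1.0343, 0.437], 'moment': [-0.0875, -0.0718, 0.0193], 'width': 0.0291}
```

```bash
python3 -m handwheel '[[0,0,0,0],[0,0,0,0],[0,0,0,0],[0,0,0,0],[0,0,0,0]]' 1 15; python3 st.py
```

```text
t: 4.5
eef_pos: [0.5076, -0.0907, 0.3381]
ee_rot: [-3.141, -0.0, 2.845]
force: [-0.6, -5.1, -0.7]
width: 0.0201
{'t': 4.5, 'eef_pos': [0.5076, -0.0907, 0.3381], 'ee_rot': [-3.141, -0.0003, 2.8452], 'force': [-0.5925, -5.1019, -0.6885], 'moment': [-1.938, 0.0285, 0.0159], 'width': 0.0201}
```

```bash
python3 -m handwheel '[[0,-0.05,0,0],[0,0,0,0.03],[0,0,0,0.04],[0,0,0,0.04],[0,0,0,0.04],[0,0,0,0]]'; python3 st.py
```

```text
t: 5.1
eef_pos: [0.5077, -0.0907, 0.3381]
ee_rot: [3.141, -0.0, 2.996]
force: [-0.1, -1.1, 1.0]
width: 0.0199
{'t': 5.1, 'eef_pos': [0.5077, -0.0907, 0.3381], 'ee_rot': [3.1413, -0.0002, 2.996], 'force': [-0.0988, -1.1489, 1.0279], 'moment': [-0.4847, 0.392, 0.048], 'width': 0.0199}
```

Turning freely (about 0.03–0.05 N m, no side load). Continuing.

```bash
python3 -m handwheel '[[0,0,0,0.05],[0,0,0,0.05],[0,0,0,0.05],[0,0,0,0.05],[0,0,0,0.05],[0,0,0,0.05],[0,0,0,0.05],[0,0,0,0.05],[0,0,0,0]]'; python3 st.py
python3 -m handwheel '[[0,0,0,0.05],[0,0,0,0.05],[0,0,0,0.05],[0,0,0,0.05],[0,0,0,0.05],[0,0,0,0.05],[0,0,0,0]]'; python3 st.py
```

```text
t: 6.0
eef_pos: [0.5076, -0.0903, 0.3381]
ee_rot: [3.141, 0.0, -2.888]
force: [-2.1, 3.0, 1.8]
width: 0.0198
{'t': 6.0, 'eef_pos': [0.5076, -0.0903, 0.3381], 'ee_rot': [3.1406, 0.0002, -2.8881], 'force': [-2.1209, 3.0361, 1.7826], 'moment': [1.199, 0.8707, -0.0282], 'width': 0.0198}
t: 6.7
eef_pos: [0.5075, -0.0901, 0.3381]
ee_rot: [3.14, 0.001, -2.589]
force: [-2.8, 6.5, 3.7]
width: 0.0199
{'t': 6.7, 'eef_pos': [0.5075, -0.0901, 0.3381], 'ee_rot': [3.1401, 0.0006, -2.5886], 'force': [-2.799, 6.5411, 3.6865], 'moment': [2.0126, 1.3334, -0.0577], 'width': 0.0199}
```

```bash
python3 -m handwheel '[[-0.04,0.07,0,0.04],[0,0,0,0.04],[0,0,0,0.04],[0,0,0,0],[0,0,0,0]]'; python3 st.py
```

```text
t: 7.2
eef_pos: [0.5073, -0.0898, 0.3381]
ee_rot: [3.141, 0.001, -2.47]
force: [-2.3, 4.6, 2.0]
width: 0.0201
{'t': 7.2, 'eef_pos': [0.5073, -0.0898, 0.3381], 'ee_rot': [3.1411, 0.0006, -2.4702], 'force': [-2.2762, 4.5995, 1.9746], 'moment': [1.6484, 0.7397, 0.1007], 'width': 0.0201}
```

```bash
python3 - <<'E'
from h import *
f=grab('wrist'); save(f,'wrist3'); f=grab('side'); save(f,'side3')
E
python3 st.py
```

```text
{'t': 7.3, 'eef_pos': [0.5073, -0.0898, 0.3382], 'ee_rot': [3.1411, 0.0006, -2.4696], 'force': [-1.5292, 5.1266, 1.6696], 'moment': [1.7982, 0.84, 0.031], 'width': 0.0197}
```

View pics/wrist3.png

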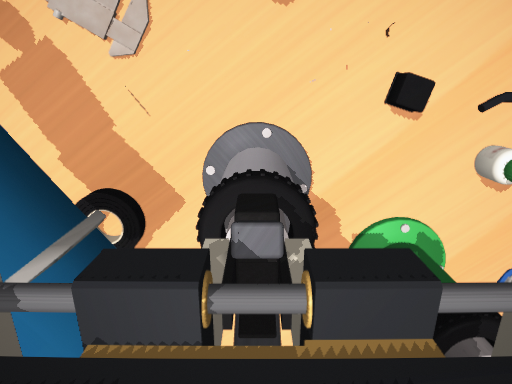

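The head has turned with the gripper (at column 257, square between the pads) by 0.97 rad. Now lifting, first well short of the earliest stop position.

```bash
python3 -m handwheel '[[-0.02,0.05,0.1,0],[0,0,0.2,0],[0,0,0.2,0],[0,0,0,0],[0,0,0,0]]'; python3 st.py
python3 -m handwheel '[[0,0,0.3,0],[0,0,0.3,0],[0,0,0.3,0],[0,0,0.3,0],[0,0,0.3,0],[0,0,0,0]]'; python3 st.py
```

```text
t: 7.8
eef_pos: [0.5072, -0.0897, 0.3433]
ee_rot: [-3.141, 0.0, -2.468]
force: [0.9, 2.5, -2.0]
width: 0.0197
{'t': 7.8, 'eef_pos': [0.5072, -0.0897, 0.3433], 'ee_rot': [-3.1414, 0.0004, -2.468], 'force': [0.8718, 2.5372, -1.9864], 'moment': [0.835, -0.3161, 0.0113], 'width': 0.0197}
t: 8.4
eef_pos: [0.5072, -0.0896, 0.3587]
ee_rot: [-3.141, 0.001, -2.468]
force: [2.1, 2.4, -2.5]
width: 0.02
{'t': 8.4, 'eef_pos': [0.5072, -0.0896, 0.3587], 'ee_rot': [-3.1413, 0.0006, -2.4677], 'force': [2.0724, 2.4007, -2.5266], 'moment': [0.9471, -0.5606, -0.0146], 'width': 0.02}
```

```bash
python3 -m handwheel '[[0,0,0.3,0],[0,0,0.3,0],[0,0,0.3,0],[0,0,0.3,0],[0,0,0.3,0],[0,0,0.3,0],[0,0,0.3,0],[0,0,0.3,0],[0,0,0,0]]'; python3 st.py
python3 -m handwheel '[[0,0,0.1,0],[0,0,0.1,0],[0,0,0.1,0],[0,0,0.1,0],[0,0,0.1,0],[0,0,0,0]]'
```

```text
t: 9.3
eef_pos: [0.5072, -0.0897, 0.3827]
ee_rot: [-3.141, 0.0, -2.468]
force: [3.1, 3.5, -2.3]
width: 0.0196
{'t': 9.3, 'eef_pos': [0.5072, -0.0897, 0.3827], 'ee_rot': [-3.1414, 0.0004, -2.4677], 'force': [3.0957, 3.4951, -2.2653], 'moment': [1.0076, -1.0104, -0.0195], 'width': 0.0196}
t: 9.9
eef_pos: [0.5072, -0.0896, 0.3874]
ee_rot: [-3.141, 0.0, -2.468]
force: [3.9, 4.2, -1.9]
width: 0.0202
```

Lift is 49 mm. From here I'll ease the grip to 7 N so that slip limits any pull on the stop, and go in small steps.

```bash
python3 -m handwheel '[[0,0,0.05,0],[0,0,0.05,0],[0,0,0.05,0]]' 1 7;python3 -m handwheel '[[0,0,0.05,0],[0,0,0.05,0],[0,0,0.05,0]]'; python3 st.py
```

```text
t: 10.2
eef_pos: [0.5072, -0.0897, 0.3887]
ee_rot: [-3.141, 0.0, -2.468]
force: [3.6, 2.9, -3.7]
width: 0.0197
t: 10.5
eef_pos: [0.5072, -0.0897, 0.3902]
ee_rot: [-3.141, 0.0, -2.468]
force: [3.9, 3.3, -2.9]
width: 0.0203
{'t': 10.5, 'eef_pos': [0.5072, -0.0897, 0.3902], 'ee_rot': [-3.1415, 0.0002, -2.4678], 'force': [3.8537, 3.2792, -2.866], 'moment': [0.9993, -1.5646, -0.0004], 'width': 0.0203}
```

```bash
python3 -m handwheel '[[0,0,0.05,0],[0,0,0.05,0],[0,0,0.05,0]]' |grep -E "eef_pos|force"; python3 -m handwheel '[[0,0,0.05,0],[0,0,0.05,0],[0,0,0.05,0]]'|grep -E "eef_pos|force"
```

```text
eef_pos: [0.5072, -0.0896, 0.3917]
force: [4.5, 2.8, -4.0]
eef_pos: [0.5072, -0.0897, 0.3932]
force: [4.2, 2.7, -3.6]
```

```bash
python3 -m handwheel '[[0,0,0.05,0],[0,0,0.05,0],[0,0,0.05,0]]' |grep -E "eef_pos|force"; python3 -m handwheel '[[0,0,0.05,0],[0,0,0.05,0],[0,0,0.05,0]]'|grep -E "eef_pos|force"
```

```text
eef_pos: [0.5072, -0.0897, 0.3947]
force: [4.1, 3.2, -3.9]
eef_pos: [0.5072, -0.0897, 0.3962]
force: [5.0, 2.3, -3.7]
```

```bash
python3 -m handwheel '[[0.04,0.03,0.05,0],[0,0,0.05,0],[0,0,0.05,0]]' |grep -E "eef_pos|force"; python3 -m handwheel '[[0,0,0.05,0],[0,0,0.05,0],[0,0,0.05,0]]'|grep -E "eef_pos|force"
```

```text
eef_pos: [0.5074, -0.0896, 0.3976]
force: [3.0, -0.0, -2.2]
eef_pos: [0.5074, -0.0895, 0.3991]
force: [2.4, -0.3, -3.1]
```

```bash
python3 -m handwheel '[[0,0,0.05,0],[0,0,0.05,0],[0,0,0.05,0]]' |grep -E "eef_pos|force"; python3 -m handwheel '[[0,0,0.05,0],[0,0,0.05,0],[0,0,0.05,0]]'|grep -E "eef_pos|force"
```

```text
eef_pos: [0.5074, -0.0895, 0.4007]
force: [1.5, -1.1, -3.1]
eef_pos: [0.5074, -0.0895, 0.4021]
force: [1.5, -3.1, -2.5]
```

```bash
python3 -m handwheel '[[0,0,0.05,0],[0,0,0.05,0],[0,0,0.05,0]]' |grep -E "eef_pos|force"; python3 -m handwheel '[[0,0,0.05,0],[0,0,0.05,0],[0,0,0.05,0]]'|grep -E "eef_pos|force"
```

```text
eef_pos: [0.5074, -0.0895, 0.4036]
force: [0.5, -3.4, -3.8]
eef_pos: [0.5074, -0.0895, 0.4051]
force: [0.5, -3.9, -3.4]
```

```bash
python3 -m handwheel '[[0,-0.04,0.05,0],[0,0,0.05,0],[0,0,0.05,0]]' |grep -E "eef_pos|force"; python3 -m handwheel '[[0,0,0.05,0],[0,0,0.05,0],[0,0,0.05,0]]'|grep -E "eef_pos|force"
```

```text
eef_pos: [0.5074, -0.0896, 0.4066]
force: [-1.7, -0.8, -3.8]
eef_pos: [0.5074, -0.0897, 0.4081]
force: [-1.1, 0.7, -3.4]
```

```bash
python3 -m handwheel '[[0,0,0.05,0],[0,0,0.05,0],[0,0,0.05,0]]' |grep -E "eef_pos|force"; python3 -m handwheel '[[0,0,0.05,0],[0,0,0.05,0],[0,0,0.05,0]]'|grep -E "eef_pos|force"
```

```text
eef_pos: [0.5074, -0.0897, 0.4096]
force: [-2.1, 2.3, -4.1]
eef_pos: [0.5074, -0.0897, 0.4111]
force: [-2.9, 2.6, -3.2]
```

```bash
python3 -m handwheel '[[0,0,0.05,0],[0,0,0.05,0],[0,0,0.05,0]]' |grep -E "eef_pos|force"; python3 -m handwheel '[[0,0,0.05,0],[0,0,0.05,0],[0,0,0.05,0]]'|grep -E "eef_pos|force"
```

```text
eef_pos: [0.5074, -0.0897, 0.4126]
force: [-4.1, 2.9, -3.5]
eef_pos: [0.5074, -0.0897, 0.4141]
force: [-3.0, 3.0, -3.0]
```

```bash
python3 - <<'E'
from h import *
f=grab('wrist'); save(f,'wrist4'); W=cloud(f); np.savez('/tmp/wrist4.npz',W=W,**f)
P=W[150:300,180:340].reshape(-1,3); near=np.hypot(P[:,0]-.5065,P[:,1]+.0905)<.045
for z0,z1 in ((.13,.15),(.25,.3)):
    Q=P[near&(P[:,2]>z0)&(P[:,2]<z1)]; print(z0,len(Q), np.percentile(Q[:,2],[5,50,95,99]) if len(Q) else '')
E
python3 st.py
```

```text
0.13 3168 [0.13418209 0.1391499  0.1407968  0.14784137]
0.25 5350 [0.2533098  0.26961792 0.2809598  0.28170654]
{'t': 15.35, 'eef_pos': [0.5074, -0.0897, 0.4142], 'ee_rot': [3.1412, -0.0001, -2.4677], 'force': [-3.7832, 3.7842, -2.7674], 'moment': [1.365, 1.4366, -0.0218], 'width': 0.0201}
```

View pics/wrist4.png

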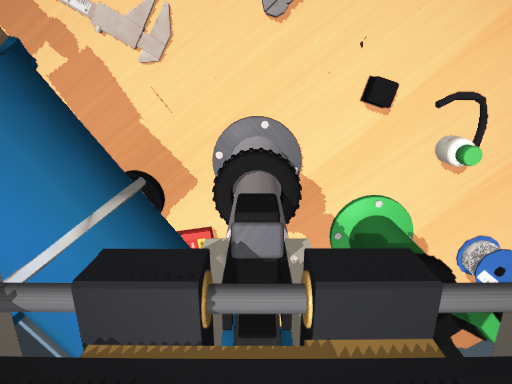

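The post has risen with the gripper: prong top at 0.282 m, so about 75 mm lift and no slip. Continuing.

```bash
python3 -m handwheel '[[-0.03,0.03,0.05,0],[0,0,0.05,0],[0,0,0.05,0]]' |grep -E "eef_pos|force"; python3 -m handwheel '[[0,0,0.05,0],[0,0,0.05,0]]'|grep -E "eef_pos|force"
```

```text
eef_pos: [0.5073, -0.0896, 0.4158]
force: [-1.7, 1.0, -4.0]
eef_pos: [0.5073, -0.0896, 0.4168]
force: [-2.7, 1.6, -2.9]
```

```bash
python3 -m handwheel '[[0,0,0.05,0],[0,0,0.05,0]]' |grep -E "eef_pos|force"; python3 -m handwheel '[[0,0,0.05,0],[0,0,0.05,0]]'|grep -E "eef_pos|force"
```

```text
eef_pos: [0.5073, -0.0896, 0.4178]
force: [-1.1, 0.2, -2.6]
eef_pos: [0.5073, -0.0896, 0.4188]
force: [-2.0, 0.4, -4.4]
```

Lift 80.7 mm.

```bash
python3 -m handwheel '[[0,0,0.05,0],[0,0,0.05,0]]' |grep -E "eef_pos|force"; python3 -m handwheel '[[0,0,0.05,0],[0,0,0.05,0]]'|grep -E "eef_pos|force"
```

```text
eef_pos: [0.5073, -0.0895, 0.4198]
force: [-1.7, -0.6, -2.8]
eef_pos: [0.5073, -0.0895, 0.4201]
force: [1.3, -2.0, -12.3]
```

```bash
python3 -m handwheel '[[0,0,0.05,0],[0,0,0.05,0]]' |grep -E "eef_pos|force"; python3 -m handwheel '[[0,0,0.05,0],[0,0,0.05,0]]'|grep -E "eef_pos|force"
```

```text
eef_pos: [0.5074, -0.0895, 0.4203]
force: [6.7, -3.8, -19.3]
eef_pos: [0.5074, -0.0896, 0.4211]
force: [5.2, -4.4, -18.7]
```

The end stop is felt: the pull stepped from −3 to about −12 N at z≈0.420 (lift ≈82 mm), and slip capped it near −19 N. Backing off to relieve it, staying within the top 3 mm.

```bash
python3 -m handwheel '[[0,0,-0.05,0],[0,0,-0.05,0],[0,0,-0.05,0],[0,0,0,0]]'; python3 st.py
```

```text
t: 17.45
eef_pos: [0.5072, -0.0896, 0.421]
ee_rot: [-3.142, -0.0, -2.468]
force: [1.7, -4.8, -11.3]
width: 0.0204
{'t': 17.45, 'eef_pos': [0.5072, -0.0896, 0.421], 'ee_rot': [-3.1416, -0.0003, -2.4678], 'force': [1.7003, -4.7778, -11.2894], 'moment': [-1.4318, -0.8931, -0.0054], 'width': 0.0204}
```

```bash
python3 -m handwheel '[[0,0.03,-0.05,0],[0,0,0,0],[0,0,0,0]]'; python3 st.py
```

```text
t: 17.75
eef_pos: [0.5071, -0.0895, 0.421]
ee_rot: [-3.141, -0.0, -2.468]
force: [1.6, -5.4, -9.5]
width: 0.0203
{'t': 17.75, 'eef_pos': [0.5071, -0.0895, 0.421], 'ee_rot': [-3.141, -0.0003, -2.4678], 'force': [1.6304, -5.3739, -9.5178], 'moment': [-1.8, -0.5699, 0.0352], 'width': 0.0203}
```

```bash
python3 -m handwheel '[[0,-0.06,-0.05,0],[0,0,0,0],[0,0,0,0]]'|grep -E "eef_pos|force"; python3 -m handwheel '[[0,0,-0.03,0],[0,0,0,0],[0,0,0,0]]'|grep -E "eef_pos|force"
```

```text
eef_pos: [0.5071, -0.0897, 0.4208]
force: [-2.2, 0.3, -2.2]
eef_pos: [0.5072, -0.0897, 0.42]
force: [-1.6, 0.1, -3.0]
```

Now the post hangs on the gripper alone (Fz ≈ −3 N), within about 1 mm of the stop. Twisting back clockwise in steps.

```bash
python3 -m handwheel '[[0,0,0,-0.04],[0,0,0,-0.04],[0,0,0,-0.04],[0,0,0,-0.04],[0,0,0,0]]' 1 10 >/dev/null; python3 st.py; python3 -m handwheel '[[0,0,0,-0.04],[0,0,0,-0.04],[0,0,0,-0.04],[0,0,0,0]]' >/dev/null; python3 st.py
```

```text
{'t': 18.85, 'eef_pos': [0.5073, -0.0898, 0.4199], 'ee_rot': [-3.1414, 0.0001, -2.6283], 'force': [-1.6682, 0.0313, -2.1301], 'moment': [-0.2068, 0.6763, -0.0377], 'width': 0.0199}
{'t': 19.25, 'eef_pos': [0.5073, -0.0899, 0.4199], 'ee_rot': [-3.1413, 0.0002, -2.7474], 'force': [-0.2062, -1.9385, -2.2655], 'moment': [-0.6233, 0.3671, -0.0452], 'width': 0.0197}
```

```bash
python3 -m handwheel '[[0,0,0,-0.04],[0,0,0,-0.04],[0,0,0,-0.04],[0,0,0,0]]' >/dev/null; python3 st.py; python3 -m handwheel '[[0,0,0,-0.04],[0,0,0,-0.04],[0,0,0,-0.04],[0,0,0,-0.04],[0,0,0,0]]' >/dev/null; python3 st.py
```

```text
{'t': 19.65, 'eef_pos': [0.5074, -0.09, 0.4199], 'ee_rot': [-3.1411, 0.0002, -2.8667], 'force': [-0.6243, -3.2404, -3.4407], 'moment': [-1.1077, 0.0908, 0.0211], 'width': 0.0197}
{'t': 20.15, 'eef_pos': [0.5074, -0.0901, 0.42], 'ee_rot': [-3.1408, 0.0004, -3.0263], 'force': [0.5006, -4.7581, -3.1978], 'moment': [-1.7022, -0.1434, -0.0388], 'width': 0.0198}
```

```bash
python3 -m handwheel '[[0,-0.06,0,-0.04],[0,0,0,-0.04],[0,0,0,-0.04],[0,0,0,-0.04],[0,0,0,0]]' >/dev/null; python3 st.py; python3 -m handwheel '[[0,0,0,-0.04],[0,0,0,-0.04],[0,0,0,-0.04],[0,0,0,-0.04],[0,0,0,0]]' >/dev/null; python3 st.py
```

```text
{'t': 20.65, 'eef_pos': [0.5074, -0.0904, 0.42], 'ee_rot': [-3.1415, 0.0005, 3.0972], 'force': [-0.4889, -4.1789, -3.3851], 'moment': [-1.1419, -0.0839, -0.0684], 'width': 0.0199}
{'t': 21.15, 'eef_pos': [0.5074, -0.0906, 0.42], 'ee_rot': [-3.1413, 0.0005, 2.9373], 'force': [0.0004, -5.0225, -3.1659], 'moment': [-1.6811, -0.2649, -0.0426], 'width': 0.02}
```

Remaining to the start angle: 0.09 rad, plus up to 0.1 to the home stop. Finer steps by feel now.

```bash
python3 -m handwheel '[[0,-0.06,0,-0.03],[0,0,0,-0.03],[0,0,0,0]]' >/dev/null; python3 st.py; python3 -m handwheel '[[0,0,0,-0.015],[0,0,0,-0.015],[0,0,0,0]]' >/dev/null; python3 st.py
```

```text
{'t': 21.45, 'eef_pos': [0.5073, -0.0908, 0.4199], 'ee_rot': [3.1411, 0.0003, 2.8757], 'force': [-0.3432, -1.9874, -2.291], 'moment': [-0.6542, -0.1489, -0.0644], 'width': 0.0201}
{'t': 21.75, 'eef_pos': [0.5073, -0.0908, 0.4199], 'ee_rot': [3.1412, 0.0003, 2.8451], 'force': [0.6119, -0.2052, -2.7498], 'moment': [-0.3088, -0.2554, -0.1116], 'width': 0.0204}
```

```bash
python3 -m handwheel '[[0,0,0,-0.015],[0,0,0,0]]' >/dev/null; python3 st.py; python3 -m handwheel '[[0,0,0,-0.015],[0,0,0,0]]' >/dev/null; python3 st.py
```

```text
{'t': 21.95, 'eef_pos': [0.5073, -0.0909, 0.42], 'ee_rot': [3.1412, 0.0003, 2.8299], 'force': [1.5877, -0.2133, -2.2927], 'moment': [-0.1624, -0.3603, -0.0854], 'width': 0.0198}
{'t': 22.15, 'eef_pos': [0.5074, -0.0908, 0.4199], 'ee_rot': [3.1414, 0.0003, 2.8152], 'force': [1.1087, 0.5568, -2.5914], 'moment': [0.0102, -0.4265, 0.2646], 'width': 0.0198}
```

```bash
python3 -m handwheel '[[0,0,0,0]]' >/dev/null; python3 st.py; python3 -m handwheel '[[0,0,0,-0.01],[0,0,0,0]]' >/dev/null; python3 st.py
```

```text
{'t': 22.25, 'eef_pos': [0.5073, -0.0909, 0.4199], 'ee_rot': [3.1414, 0.0003, 2.8158], 'force': [0.2978, 0.7097, -1.3127], 'moment': [0.1012, -0.5121, 0.2948], 'width': 0.02}
{'t': 22.45, 'eef_pos': [0.5073, -0.0909, 0.4199], 'ee_rot': [3.1414, 0.0002, 2.8052], 'force': [0.8213, 0.4547, -2.3461], 'moment': [0.2728, -0.57, 0.3759], 'width': 0.0203}
```

Home stop felt: resistance rose to about +0.35 N m at yaw 2.81, 0.03 rad past the start angle, which matches home. Easing the twist, then setting the post down gently onto its lock before release.

```bash
python3 -m handwheel '[[0,0,0,0.012],[0,0,-0.05,0],[0,0,-0.05,0],[0,0,0,0]]' >/dev/null; python3 st.py; python3 -m handwheel '[[0,0,-0.05,0],[0,0,0,0]]' >/dev/null; python3 st.py
```

```text
{'t': 22.85, 'eef_pos': [0.5073, -0.0909, 0.4188], 'ee_rot': [3.1413, 0.0001, 2.8173], 'force': [1.3164, 1.9017, -2.702], 'moment': [0.5846, -0.7834, 0.2677], 'width': 0.0196}
{'t': 23.05, 'eef_pos': [0.5073, -0.0909, 0.4183], 'ee_rot': [3.1413, 0.0001, 2.8173], 'force': [2.4853, 2.146, -3.7363], 'moment': [0.6366, -0.8918, 0.1966], 'width': 0.02}
```

```bash
python3 -m handwheel '[[0,0,-0.05,0],[0,0,0,0]]' >/dev/null; python3 st.py; python3 -m handwheel '[[0,0,-0.04,0],[0,0,0,0]]' >/dev/null; python3 st.py
```

```text
{'t': 23.25, 'eef_pos': [0.5073, -0.0909, 0.4179], 'ee_rot': [3.1414, 0.0002, 2.8174], 'force': [2.3964, 2.7887, -3.1117], 'moment': [0.8469, -0.8917, 0.199], 'width': 0.0199}
{'t': 23.45, 'eef_pos': [0.5073, -0.0909, 0.4178], 'ee_rot': [3.1413, 0.0005, 2.8175], 'force': [0.5322, 2.7851, 0.8122], 'moment': [1.2275, -0.3341, 0.2229], 'width': 0.0202}
```

The post now rests on its lock ledge (Fz went from −3 to +0.8 N), so it is locked. Releasing.

```bash
python3 -m handwheel '[[0,0,0,0],[0,0,0,0],[0,0,0,0],[0,0,0,0],[0,0,0,0],[0,0,0,0],[0,0,0,0],[0,0,0,0],[0,0,0,0],[0,0,0,0]]' 0; python3 st.py
```

```text
t: 24.45
eef_pos: [0.5072, -0.091, 0.4175]
ee_rot: [-3.142, -0.0, 2.817]
force: [0.5, 0.9, -0.3]
width: 0.0871
{'t': 24.45, 'eef_pos': [0.5072, -0.091, 0.4175], 'ee_rot': [-3.1416, -0.0, 2.8174], 'force': [0.4607, 0.9466, -0.3116], 'moment': [-0.0211, -0.0662, -0.061], 'width': 0.0871}
```

```bash
python3 -m handwheel '[[0,0,1,0],[0,0,2,0],[0,0,2,0],[0,0,1.5,0],[-2,-0.5,0,0],[-2.5,-1,0,0],[-2.5,-1,0,0],[0,0,0,0],[0,0,0,0],[0,0,0,0]]'
python3 - <<'E'
from h import *
f=grab('wrist'); save(f,'wrist5'); W=cloud(f); np.savez('/tmp/wrist5.npz',W=W,**f)
P=W.reshape(-1,3); near=np.hypot(P[:,0]-.507,P[:,1]+.0905)<.05
for z0,z1 in ((.13,.145),(.22,.262),(.266,.3)):
    Q=P[near&(P[:,2]>z0)&(P[:,2]<z1)]
    print(z0,len(Q), np.percentile(Q[:,2],[5,50,95,99]).round(4), cv2.minAreaRect((Q[:,:2]*1000).astype(np.float32)))
f=grab('scene'); save(f,'scene5')
E
```

```text
t: 25.45
eef_pos: [0.4377, -0.1158, 0.4829]
ee_rot: [3.141, 0.001, 2.817]
force: [-0.1, 0.5, 0.1]
width: 0.0878
0.13 1944 [0.1328 0.1389 0.1404 0.143 ] ((499.8769836425781, -89.38799285888672), (61.87324142456055, 71.80229949951172), 1.0249629020690918)
0.22 1198 [0.226  0.2452 0.2604 0.2611] ((503.1835021972656, -93.254150390625), (26.825727462768555, 59.928096771240234), 71.66163635253906)
0.266 1395 [0.2676 0.2783 0.2828 0.2836] ((503.1322326660156, -88.84851837158203), (20.596851348876953, 62.55492401123047), 72.0999984741211)
```

View pics/wrist5.png

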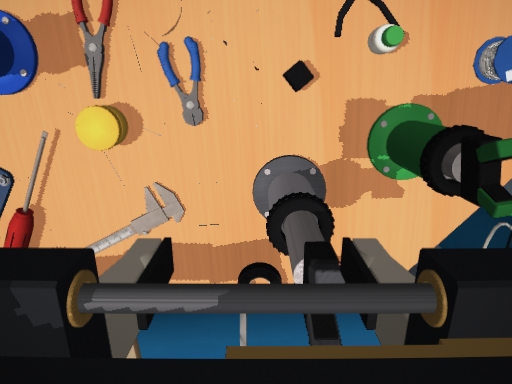

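View pics/scene5.png

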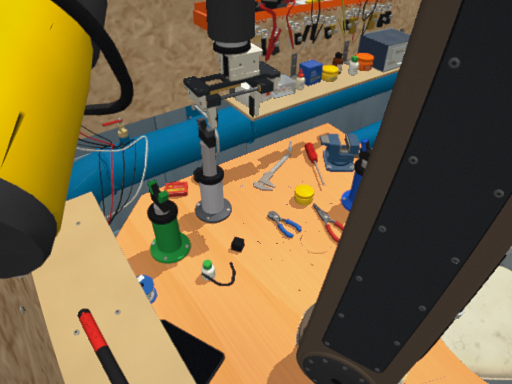

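Released and clear. Head at 162.1° (163.2° at the start), prong top 0.283 m, so the post has stayed up at about 78 mm lift. The bystanders stand where they were: relay (238,244), bottle (208,268), tub (304,194) and spool (148,290) in the scene view. Handing in.

```bash
python3 -c "
from h import *
print(arm.job_done())"; python3 st.py
```

```text
the job is handed in; nothing more can be done
None
the job is handed in; nothing more can be done
```

The work rest is at its working height and locked, and I handed the job in at about 26 s of the 61 s allowed. No verdict was reported.

**What I did**
- **Choice:** I took the aluminium stand and left the blue and green look-alikes alone.
- **Grip height:** I pinched the head about 7 mm above the fork point, so the gripper body would clear the pipe behind.
- **Unlock:** I turned the head 0.97 rad anticlockwise.
- **Lift:** I drew the post up with a light grip until I felt the end stop at about 82 mm. The pull peaked at about 19 N, capped by the grip slipping, and I then backed off.
- **Lock:** I turned it back clockwise within the top 3 mm until I felt the home stop. I eased the twist, lowered the post about 2 mm onto its lock and let go.

**Last checks**
- **Lift:** the prong top at 0.283 m, measured after release, puts the lift at about 78 mm. That fits the post settling up to 3 mm below the stop.
- **Twist:** the head sits at 162.1°, about 1° further clockwise than at the start.
- **Contact:** the gripper is clear, and the relay, bottle, tub and spool look unmoved in the pictures, though I did not measure them.

**What was less certain**
- The pull on the stop ran about 1 mm past first contact before I relieved it.
- Twist at the home stop read 0.38 N m, about 17 N on the lug, or about 20 N allowing for sensor bias. The twist readings were noisy by about 0.05 N m.
- No checks failed or disagreed.

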